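Set the budgie seed dispenser's portion slide to its green mark from the closed side

TASK

Set the seed dispenser's yellow portion slide so that its red pointer stands at the green marker, not the blue one. The black knob has free play in the slide, so take it out as always: first draw the slide back towards the hopper until the pointer is at least 2 cm short of the green marker, then push it open up to the marker, stop there with the play still taken up in the opening direction, and let go. Leave the glass bowl where it stands.

Things in the scene. Friction and masses are not known exactly. Their poses are not given: they have to be found in the camera images.
- pointer (a point): Tip of the red pointer on the yellow slide (62 x 70 mm plate, top 40 mm above the table) of the white fixed dispenser (bed 100 x 370 x 30 mm). Axes: y = opening direction, away from the clear, blue-lidded hopper (147 mm high); x = across the bed to the markers; z up. Slide: 130 mm travel, 2 N friction, stays where left, starts open beyond both markers. Tip 40 mm above the table.
- knob_grip (a point): On the axis of the slide's round black knob (26 mm wide), 72 mm above the table; its side is free from 51 to 93 mm. 55 mm to -x of the pointer. It has 24 mm free play along y (0.2 N): from 12 mm behind to 12 mm ahead of the pointer; only at these ends does it drag the slide. Pulled back it trails at -12 mm; pushed open it leads at +12 mm (play taken up opening).
- green_mark: Green marker, fixed upright clip, 12 mm wide along the bed (top 22), 26 deep, 44 high, at the bed's far edge. Origin at table height, mid-width; axes parallel to the pointer's (+y = opening): the pointer is at the mark when its y here is 0. A like blue marker, for another bird, stands 25 mm or more away on either side. The slide can be drawn back at least 33 mm short of the green one.
- bowl: Small clear glass bowl, 100 mm across the rim, 45 mm high, loose on the table left of the dispenser. Origin at the centre of its underside.
Things that resemble listed ones, but are neither listed nor needed, are in the scene too. What is meant by the green_mark is not brown or pink, and is the smaller of those in its own colour.

How it is judged:
On the way, in this order (a step that is already met when the one before it is completed fails the run):
1. the slide is drawn back until the pointer is short of the green marker, by at least 15 mm (y of pointer in the frame of green_mark below -0.015 m), for 0.05 s.
2. the pointer is brought up to the green marker (within 10 mm) with the knob's play taken up in the opening direction (y of pointer in the frame of green_mark between -0.01 and 0.01 m and y of knob_grip in the frame of pointer above 0.006 m), for 0.2 s.
At the end, for the whole second after the job is handed in: The pointer stands within 10 mm of the green marker along the scale, the knob is at least 6 mm ahead of the pointer in the opening direction (play taken up), and the glass bowl is within 30 mm of where it stood (all of step 2 and distance of bowl from where it was at the start of the episode below 0.03 m); the robot touches nothing.
It fails at once if the glass bowl is moved by more than 30 mm (distance of bowl from where it was at the start of the episode above 0.03 m).
It fails at once if the glass bowl is tipped by more than 30 degrees (angle between bowl's own z axis and vertical above 0.52 rad).
It also fails if it takes over 32 s, if anything falls off the work surface, if the arm or the gripper's body presses on something with over 40 N, if the wrist force passes 120 N, or if a joint passes its speed limit or range.

ROBOT

A 6-joint arm with a two-finger parallel gripper is mounted at the origin on the work surface. World frame = base frame: x ahead of the robot, y to its left, z up, the work surface at z = 0. Lengths are in m, angles in rad, forces in N, time in s.
With the tool pointing down it reaches from about 0.25 to 0.775 m from the base axis. Payload 4 kg.
Tool frame: the origin (TCP) lies at the very end of the fingers, on their centre line; the grasp point (between the pads) lies 19 mm behind it; y points along the fingers, x is the direction in which the jaws open and shut, and the axes are right-handed (so a half turn about y gives the same grasp; the last joint's range is limited). The gripper opens to 94 mm and grips with 3 to 60 N. Pads are 16 mm wide; open, the fingers measure 119 mm over their backs; the gripper's body (75 mm by 177 mm) begins 78 mm behind the grasp point.
Start: joints at [-1.313, 0.087, 1.371, -0, 1.684, -0.103], TCP at [0.194, -0.515, 0.206] pointing down, gripper open.
Joint ranges: [-3.1, 3.1], [-0.76, 2.03], [0.27, 2.55], [-1.08, 4.22], [0.17, 2.65], [-2.57, 2.57]. Speed limits (rad/s): [2.79, 2.79, 3.14, 3.14, 3.14, 3.14].

INTERFACE

Orientations are given as [roll, pitch, yaw] about the fixed x, y, z axes, in that order (R = Rz(yaw) Ry(pitch) Rx(roll)).
In Python, from bench import robot gives the robot as it stands.
- The arm moves only by the shell command python3 -m handwheel 'ROWS' [OPENING]. ROWS is JSON, a list of rows, each an object with "delta_pos": the shift along the tool's x, y, z in mm, a list of three; "yaw": the turn about the tool's y in rad. A call has 1 to 12 rows; each row is the pose to reach, as a shift and turn from the pose commanded when the call began, along the tool's axes at that moment; what a row does not reach only later rows make up. A row lasts 1/10 s, in which the tool goes at most 50 mm and 8.59 degrees, less where a joint would pass 70% of its speed; a pose out of reach is approached as far as the arm can. A call with a gripper value outside its range is refused whole. OPENING is the closure in counts, from 0 (fully open) to 255 (shut), set as the call begins (- or left out, the last holds). The fingers move at their own pace and stop on an object; the grip force is fixed at half the most. Time passes only in rows, so rows that repeat a pose let the fingers close. It gives the time, the measured TCP pose, the force and the opening at its end, in the units of the state.
- robot.get_obs(): the state, without advancing time (a new reading comes with each control period).
- robot.snapshot(name): name is "side" or "top"; returns a dict with "image" (384x512x3 uint8, red, green, blue), "fx", "fy", "cx", "cy" (pixels), "k1" (the pictures are not rectified: a ray, as slopes to the right and down, at radius r is drawn at 1 + k1 r^2 times it, then the intrinsics apply), "rvec" (rotation vector, rad) and "tvec" (3), from world to camera coordinates, as OpenCV has them. Camera axes: x right, y down, z forward; pixel columns grow to the right and rows downward; lengths in m; the calibration is good to about 2 mm. A picture is of the moment at which its call begins. There is no depth.
- robot.close_job(): hands the job in, once; it reports no verdict.
The state is a dict: "time": time; "joint_positions": joint angles; "qvel": joint speeds; "joint_torque": joint torques, N m; "tool_pos": TCP position; "ee_rot": TCP orientation; "wrist_force": force on the tool from outside, world axes, zero at the start; "wrist_torque": the same for the moment, N m; "width": finger opening in m.
Only numpy, scipy, OpenCV 4.12 (cv2) and the standard library are available. Lean on these libraries where they do the work, as an engineer would, in place of code of your own. Each camera call takes 0.05 s, during which the arm holds its last target.

## Working session

There is one attempt and no reset: what is moved stays moved. The work goes in short steps, Python scripts to look and compute and a shell command to move; the robot and the scene stay as the last step left them, time stands still between calls to the robot, and variables do not carry over. Pictures are saved under pics/ and viewed, and the job is handed in when it is done.

```bash
mkdir -p pics
cat > h.py <<'E'
import numpy as np, cv2
from bench import robot
def snap(n,fn=None):
    s=robot.snapshot(n)
    if fn: cv2.imwrite('pics/'+fn,cv2.cvtColor(s['image'],cv2.COLOR_RGB2BGR))
    return s
def K(s): return np.array([[s['fx'],0,s['cx']],[0,s['fy'],s['cy']],[0,0,1.]]),np.array([s['k1'],0,0,0,0.])
def ray(s,uv):
    k,d=K(s); p=cv2.undistortPoints(np.array([[uv]],float),k,d)[0,0]
    R=cv2.Rodrigues(np.array(s['rvec'],float))[0]; t=np.array(s['tvec'],float)
    return -R.T@t, R.T@np.array([p[0],p[1],1.])
def onz(s,uv,z):
    o,d=ray(s,uv); return o+d*(z-o[2])/d[2]
def proj(s,P):
    k,d=K(s); return cv2.projectPoints(np.array(P,float).reshape(-1,3),np.array(s['rvec'],float),np.array(s['tvec'],float),k,d)[0][:,0]
def tri(s1,a,s2,b):
    o1,d1=ray(s1,a);o2,d2=ray(s2,b)
    x=np.linalg.lstsq(np.c_[d1,-d2],o2-o1,rcond=None)[0]
    p,q=o1+d1*x[0],o2+d2*x[1]; return (p+q)/2,np.linalg.norm(p-q)
E
python3 - <<'E'
from h import *
import pickle
a=snap('top','top0.png');b=snap('side','side0.png')
pickle.dump((a,b),open('s0.pkl','wb'))
o=robot.get_obs();print(o['time'],o['tool_pos'],o['ee_rot'],o['width'])
for s in(a,b):print(ray(s,(256,192)))
E
```

```text
0.1 [ 0.19403782 -0.51411344  0.20440441] [-1.57060943  0.002001   -1.20997925] 0.09364831664114055
(array([0.4920252 , 0.16791741, 0.81873569]), array([ 0.13875101,  0.02029145, -0.99035031]))
(array([ 0.55448318, -0.28835901,  0.56453692]), array([ 0.05672753,  0.69380789, -0.71832164]))
```

View pics/top0.png

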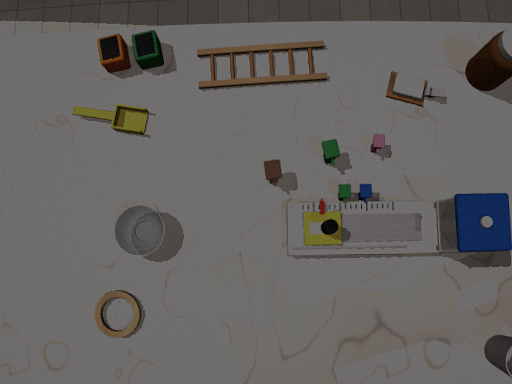

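View pics/side0.png

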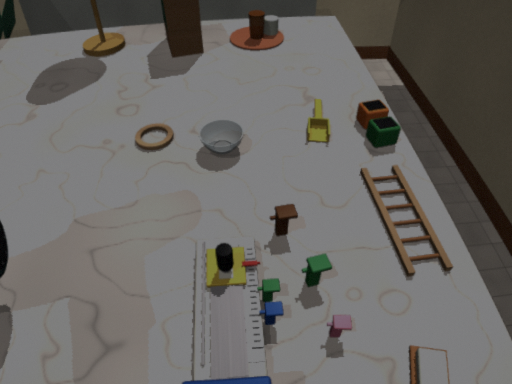

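The top view shows the red pointer at (322,207), the black knob at (330,227) and the bed with its hopper on the right, so opening is to the left. Candidates for the marker in the top view:
- small green clip (345,190), at the bed edge
- larger green (331,150)
- blue (366,190)
- brown (273,170)
- pink (378,142)
- green box (147,45)

I choose the small green one at (345,190), which is in the side view at (270,287). I'll check it in a crop.

Run:
```python
from h import *
import pickle
a,b=pickle.load(open('s0.pkl','rb'))
def crop(s,x0,y0,x1,y1,f): return cv2.resize(cv2.cvtColor(s['image'],cv2.COLOR_RGB2BGR)[y0:y1,x0:x1],None,fx=f,fy=f,interpolation=cv2.INTER_CUBIC)
cv2.imwrite('pics/c_top.png',crop(a,280,130,440,260,5))
cv2.imwrite('pics/c_side.png',crop(b,180,190,340,310,5))
for n,s in(('top',a),('side',b)):
    h=cv2.cvtColor(s['image'],cv2.COLOR_RGB2HSV)
    for c,lo,hi in(('red',(0,150,90),(6,255,255)),('red2',(174,150,90),(180,255,255)),('green',(50,100,30),(85,255,255)),('yellow',(24,150,80),(34,255,255)),('blue',(108,150,40),(125,255,255)),('black',(0,0,0),(180,255,25))):
        m=cv2.inRange(h,lo,hi)
        k,l,st,ce=cv2.connectedComponentsWithStats(m)
        for i in range(1,k):
            if st[i,4]>12: print(n,c,st[i],ce[i].round(1))
```

```text
top red [320 199   5  15  50] [321.6 206.2]
top green [132  31  27  30 267] [145.4  46.9]
top green [322 139  18  20 258] [330.3 148.8]
top green [331 159   4   5  15] [332.2 160.9]
top green [339 185  12  18 160] [344.3 191.8]
top yellow [ 73 104  74  28 812] [117.8 117.1]
top yellow [304 212  38  33 724] [320. 228.]
top blue [360 184  12  18 167] [365.2 191.3]
top blue [ 455  193   57   59 2896] [482.5 222. ]
top black [135  33  20  23 355] [144.5  44.1]
top black [100  36  20  24 341] [109.4  47.6]
top black [137  36  27  33 265] [152.4  59.5]
top black [311  46  13   3  14] [316.6  47. ]
top black [273  49  15   2  16] [280.4  49.7]
top black [292  48  16   2  17] [299.3  48.3]
top black [253  51  15   2  16] [259.7  51.2]
top black [233  52  15   2  16] [240.1  52.6]
top black [467  60  45  31 662] [489.8  77.2]
top black [325 158  10   5  27] [328.3 159.9]
top black [321 220  17  14 186] [329.2 226.5]
top black [101 311   9  18  26] [103.4 320.3]
side red [243 261  16   4  49] [250.3 262.8]
side green [370 119  30  28 336] [385.2 132.7]
side green [303 255  28  31 398] [316.8 2
[... 246 characters left out ...]
ide yellow [227 279  18   6  28] [234.2 282.3]
side blue [261 302  21  15 222] [272.3 309.1]
side blue [183 377  88   7 399] [234.9 380.9]
side black [  0   0  15  38 355] [ 7.2 19.1]
side black [161   0   6  23  41] [163.5  11.4]
side black [364 101  20   9 115] [373.6 104.9]
side black [374 118  23  11 159] [384.7 122.6]
side black [367 124  10  22 120] [371.4 134. ]
side black [444 138   7   9  21] [446.6 141.2]
side black [479 194   8  15  34] [482.5 200.3]
side black [488 207   6   7  13] [489.7 209.5]
side black [275 216  13  19 165] [280.7 225.6]
side black [  0 223   7  54 270] [  2.4 251.1]
side black [216 244  17  28 343] [223.9 257.7]
side black [306 276   3   7  13] [307.3 278.7]
```

View pics/c_top.png

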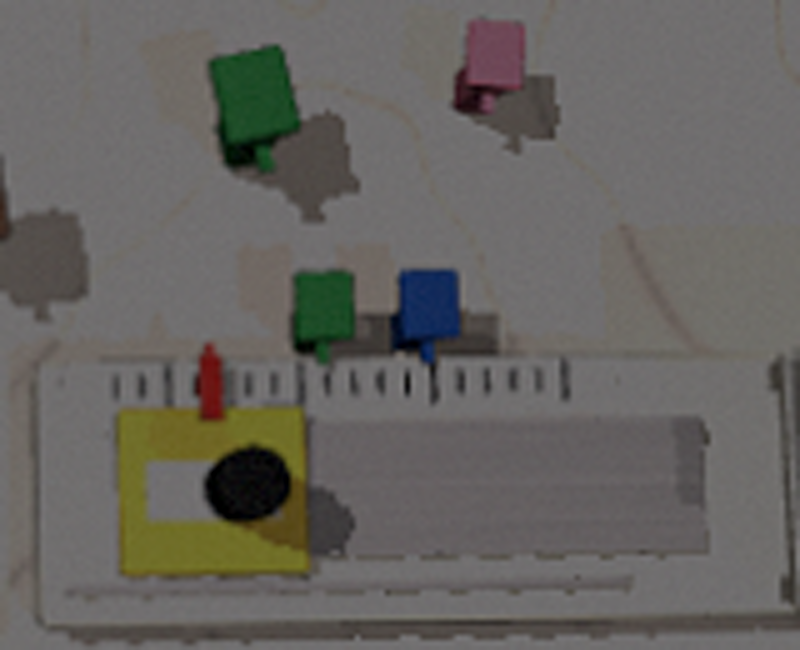

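View pics/c_side.png

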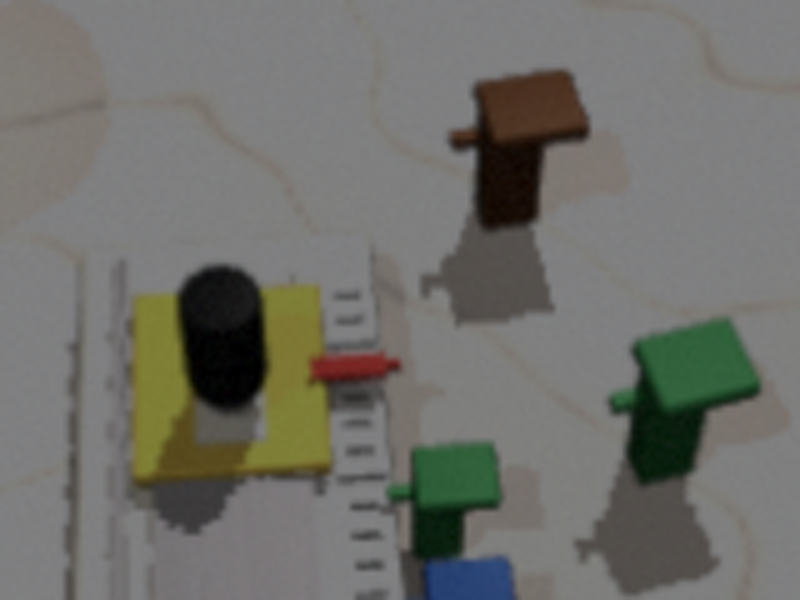

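Run:
```python
from h import *
import pickle
a,b=pickle.load(open('s0.pkl','rb'))
P=lambda x,y:(280+(x-.0)/5-.4,130+y/5-.4)
S=lambda x,y:(180+x/5-.4,190+y/5-.4)
A=lambda p,z:onz(a,p,z).round(4)
B=lambda p,z:onz(b,p,z).round(4)
print('tip',A(P(209,345),.04),B(S(399,365),.04),tri(a,P(209,345),b,S(399,365)))
print('green corners',[A(P(*q),.044) for q in((297,271),(352,271),(355,337),(299,337))], B(S(456,474),.044))
print('green nub',A(P(322,358),.04),B(S(392,494),.04))
print('blue corners',[A(P(*q),.044) for q in((401,271),(458,271),(459,338),(403,336))])
print('knobtop',A(P(248,482),.093),B(S(221,286),.093))
print('bed corners z.03',[A(P(*q),.03) for q in((40,357),(770,355),(45,625),(780,612))])
print('yellow z.04',[A(P(*q),.04) for q in((120,408),(306,407),(310,570),(122,573))])
print('hopper lid z.147',[A(q,.147) for q in((456,194),(509,194),(511,250),(457,251))])
print('bowl', A((140,231),.045),A((143,232),0), B((221,138),.03))
```

```text
tip [0.5868 0.0627 0.04  ] [0.5883 0.0617 0.04  ] (array([0.5876587 , 0.0625186 , 0.03856581]), np.float64(0.0014560772024805686))
green corners [array([0.6134, 0.0296, 0.044 ]), array([0.6131, 0.0091, 0.044 ]), array([0.5884, 0.009 , 0.044 ]), array([0.5887, 0.0298, 0.044 ])] [0.6018 0.0182 0.044 ]
green nub [0.5812 0.0208 0.04  ] [0.582  0.0152 0.04  ]
blue corners [array([ 0.6128, -0.0092,  0.044 ]), array([ 0.6124, -0.0305,  0.044 ]), array([ 0.5874, -0.0297,  0.044 ]), array([ 0.5884, -0.0088,  0.044 ])]
knobtop [0.5327 0.0579 0.093 ] [0.5347 0.0584 0.093 ]
bed corners z.03 [array([0.5845, 0.1249, 0.03  ]), array([ 0.5807, -0.1523,  0.03  ]), array([0.4844, 0.1253, 0.03  ]), array([ 0.4838, -0.1505,  0.03  ])]
yellow z.04 [array([0.5638, 0.0963, 0.04  ]), array([0.5631, 0.0274, 0.04  ]), array([0.503 , 0.0281, 0.04  ]), array([0.503 , 0.0972, 0.04  ])]
hopper lid z.147 [array([ 0.5777, -0.1429,  0.147 ]), array([ 0.5763, -0.2338,  0.147 ]), array([ 0.4849, -0.2301,  0.147 ]), array([ 0.4858, -0.1386,  0.147 ])]
bowl [0.5311 0.4001 0.045 ] [0.5314 0.4076 0.    ] [0.5338 0.3996 0.03  ]
```

Run:
```python
from h import *
import pickle
a,b=pickle.load(open('s0.pkl','rb'))
for z in(0,.1,.2,.4,.6): print(z,onz(a,(503,355),z).round(3),onz(b,(3,251),z).round(3), onz(a,(490,65),z).round(3))
T=lambda i,x0,x1,y0,y1:cv2.resize(cv2.convertScaleAbs(cv2.cvtColor(i['image'],cv2.COLOR_RGB2BGR)[y0:y1,x0:x1],alpha=2.5),None,fx=5,fy=5)
cv2.imwrite('pics/x.png',np.hstack([T(a,442,512,304,384),T(b,0,70,210,290)]))
o=robot.get_obs();R=cv2.Rodrigues(np.zeros(3))[0]
from scipy.spatial.transform import Rotation as Ro
R=Ro.from_euler('xyz',o['ee_rot']).as_matrix();print(R.round(3))
for t in([.40,-.2,.2],[.533,.058,.13]): print((R.T@(np.array(t)-o['tool_pos'])*1000).round(1))
```

```text
0 [ 0.28 -0.29  0.  ] [0.116 0.145 0.   ] [ 0.868 -0.309  0.   ]
0.1 [ 0.306 -0.234  0.1  ] [0.194 0.068 0.1  ] [ 0.822 -0.251  0.1  ]
0.2 [ 0.332 -0.178  0.2  ] [ 0.271 -0.009  0.2  ] [ 0.776 -0.193  0.2  ]
0.4 [ 0.384 -0.066  0.4  ] [ 0.427 -0.162  0.4  ] [ 0.684 -0.076  0.4  ]
0.6 [0.436 0.046 0.6  ] [ 0.582 -0.316  0.6  ] [0.592 0.04  0.6  ]
[[ 0.353 -0.001  0.936]
 [-0.936  0.002  0.353]
 [-0.002 -1.     0.   ]]
[-221.2    4.9  303.6]
[-415.5   75.3  519.1]
```

View pics/x.png

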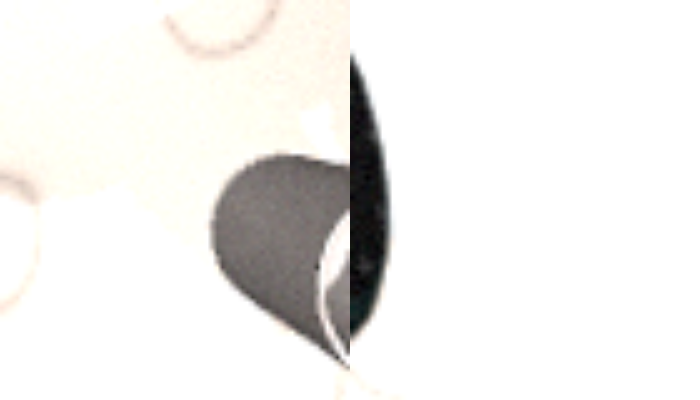

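The view also shows a grey cup near (0.28, -0.29), low and under the path, so I cross at about z 0.23. The measurements agree:

| Item | Position (m) |
|---|---|
| Pointer y | 0.0625 |
| Green mark y | 0.019 |
| Blue mark y | -0.020 |
| Knob (x, y) | (0.533, 0.058) |
| Opening direction | world +y |

The knob to pointer spacing across the bed reads 54 mm, against 55 given.

```bash
python3 -m handwheel '[{"delta_pos":[-25,-20,31],"yaw":0.03},{"delta_pos":[-53,-30,66],"yaw":0.06},{"delta_pos":[-81,-30,101],"yaw":0.09},{"delta_pos":[-109,-30,136],"yaw":0.12},{"delta_pos":[-137,-30,171],"yaw":0.15},{"delta_pos":[-165,-30,206],"yaw":0.18},{"delta_pos":[-193,-30,241],"yaw":0.21},{"delta_pos":[-221,-30,276],"yaw":0.24},{"delta_pos":[-249,-30,311],"yaw":0.27},{"delta_pos":[-277,-30,346],"yaw":0.30},{"delta_pos":[-305,-30,381],"yaw":0.33},{"delta_pos":[-333,-30,416],"yaw":0.36}]' 0
cat > to.py <<'E'
import sys
from h import *
from scipy.spatial.transform import Rotation as Ro
o=robot.get_obs();R=Ro.from_euler('xyz',o['ee_rot']).as_matrix()
print(o['time'],np.round(o['tool_pos'],4),np.round(o['ee_rot'],3),np.round(o['wrist_force'],1),o['width'])
if len(sys.argv)>3: print((R.T@(np.array([float(v) for v in sys.argv[1:4]])-o['tool_pos'])*1000).round(1))
E
python3 to.py .533 .058 .13
```

```text
time: 1.3
tool_pos: [0.4662, -0.0544, 0.2351]
ee_rot: [-1.571, -0.0, -1.571]
wrist_force: [1.0, -0.8, -0.3]
width: 0.0942
1.3 [ 0.4662 -0.0544  0.2351] [-1.571 -0.    -1.571] [ 1.  -0.8 -0.3] 0.09421047450229807
[-112.4  105.1   66.8]
```

```bash
python3 -m handwheel '[{"delta_pos":[-38,0,22],"yaw":0},{"delta_pos":[-76,25,44],"yaw":0},{"delta_pos":[-112,65,67],"yaw":0},{"delta_pos":[-112,105,67],"yaw":0},{"delta_pos":[-112,105,67],"yaw":0},{"delta_pos":[-112,105,67],"yaw":0}]'
python3 to.py .533 .058 .057
python3 - <<'E'
from h import *
s=snap('side')
cv2.imwrite('pics/s1.png',cv2.resize(cv2.cvtColor(s['image'],cv2.COLOR_RGB2BGR)[130:350,130:380],None,fx=2.5,fy=2.5))
E
```

```text
time: 1.9
tool_pos: [0.5318, 0.0556, 0.1298]
ee_rot: [-1.574, -0.0, -1.57]
wrist_force: [-0.6, -0.1, 0.7]
width: 0.0942
1.9 [0.5318 0.0556 0.1298] [-1.574 -0.    -1.57 ] [-0.6 -0.1  0.7] 0.09421957505267357
[-2.4 72.8  1.4]
```

View pics/s1.png

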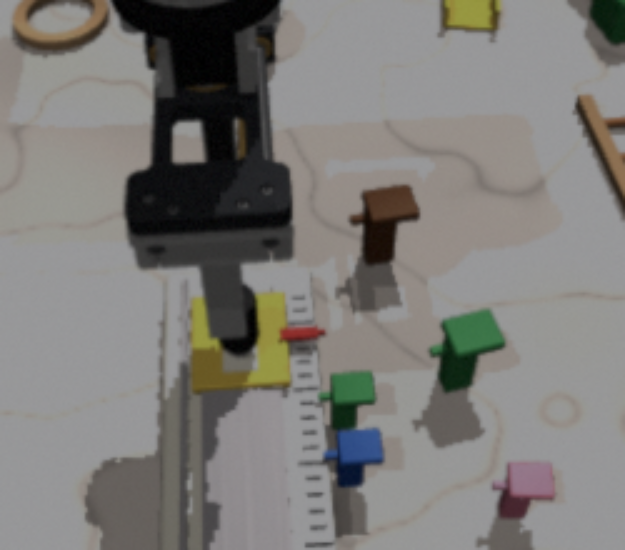

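The near finger hangs just in front of the knob at (240,320) in the crop, with the knob between the jaws and the markers clear to the right. I'll lower and close.

```bash
python3 -m handwheel '[{"delta_pos":[-2,35,1],"yaw":0},{"delta_pos":[-2,65,1],"yaw":0},{"delta_pos":[-2,73,1],"yaw":0},{"delta_pos":[-2,73,1],"yaw":0},{"delta_pos":[-2,73,1],"yaw":0}]'
python3 -m handwheel '[{"delta_pos":[0,0,0],"yaw":0},{"delta_pos":[0,0,0],"yaw":0},{"delta_pos":[0,0,0],"yaw":0},{"delta_pos":[0,0,0],"yaw":0},{"delta_pos":[0,0,0],"yaw":0},{"delta_pos":[0,0,0],"yaw":0},{"delta_pos":[0,0,0],"yaw":0},{"delta_pos":[0,0,0],"yaw":0},{"delta_pos":[0,0,0],"yaw":0},{"delta_pos":[0,0,0],"yaw":0}]' 255
python3 to.py .533 -0.019 .057
```

```text
time: 2.45
tool_pos: [0.5357, 0.0573, 0.0605]
ee_rot: [-1.566, -0.0, -1.571]
wrist_force: [0.0, 0.7, 0.3]
width: 0.0941
time: 3.45
tool_pos: [0.5337, 0.0578, 0.0574]
ee_rot: [-1.571, -0.0, -1.57]
wrist_force: [0.4, -0.1, 0.8]
width: 0.0257
3.45 [0.5337 0.0578 0.0574] [-1.571 -0.    -1.57 ] [ 0.4 -0.1  0.8] 0.02565741725080891
[76.8  0.4 -0.7]
```

```bash
python3 -m handwheel '[{"delta_pos":[6,0,0],"yaw":0},{"delta_pos":[13,0,0],"yaw":0},{"delta_pos":[20,0,0],"yaw":0},{"delta_pos":[28,0,0],"yaw":0},{"delta_pos":[36,0,0],"yaw":0},{"delta_pos":[44,0,0],"yaw":0},{"delta_pos":[52,0,0],"yaw":0},{"delta_pos":[60,0,0],"yaw":0},{"delta_pos":[67,0,0],"yaw":0},{"delta_pos":[73,0,0],"yaw":0},{"delta_pos":[77,0,0],"yaw":0},{"delta_pos":[77,0,0],"yaw":0}]'
python3 -m handwheel '[{"delta_pos":[0,0,0],"yaw":0},{"delta_pos":[0,0,0],"yaw":0},{"delta_pos":[0,0,0],"yaw":0}]'
python3 to.py .534 0.031 .057
cat > look.py <<'E'
import sys
from h import *
n=sys.argv[1]
a=snap('top');b=snap('side')
c=lambda s,x0,x1,y0,y1:cv2.resize(cv2.cvtColor(s['image'],cv2.COLOR_RGB2BGR)[y0:y1,x0:x1],None,fx=4,fy=4,interpolation=cv2.INTER_CUBIC)
cv2.imwrite(f'pics/{n}.png',np.hstack([c(a,290,390,150,260),c(b,190,290,230,340)]))
for s,nm in((a,'top'),(b,'side')):
    h=cv2.cvtColor(s['image'],cv2.COLOR_RGB2HSV)
    m=cv2.inRange(h,(0,140,60),(6,255,255))
    k,l,st,ce=cv2.connectedComponentsWithStats(m)
    for i in range(1,k):
        if st[i,4]>8:
            ys,xs=np.where(l==i)
            e=(xs[ys==ys.min()].mean(),ys.min()) if nm=='top' else (xs.max(),ys[xs==xs.max()].mean())
            print(nm,st[i],'centroid',onz(s,ce[i],.04).round(4),'tip',onz(s,e,.04).round(4))
E
python3 look.py d1
```

```text
time: 4.65
tool_pos: [0.5335, -0.0203, 0.0574]
ee_rot: [-1.571, -0.002, -1.571]
wrist_force: [-1.1, -0.2, 0.3]
width: 0.0252
time: 4.95
tool_pos: [0.5335, -0.0192, 0.0574]
ee_rot: [-1.571, -0.001, -1.57]
wrist_force: [-1.5, -0.7, -0.3]
width: 0.0253
4.95 [ 0.5335 -0.0192  0.0574] [-1.571e+00 -1.000e-03 -1.570e+00] [-1.5 -0.7 -0.3] 0.025319670590793483
[-50.2   0.3   0.5]
top [358 199   4   6  18] centroid [ 0.5799 -0.0077  0.04  ] tip [ 0.5848 -0.0083  0.04  ]
side [254 301  10   5  39] centroid [ 0.5798 -0.0087  0.04  ] tip [ 0.5875 -0.0083  0.04  ]
```

View pics/d1.png

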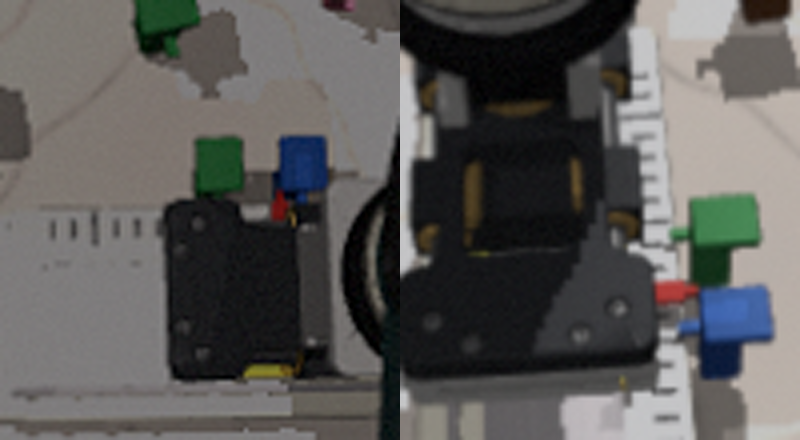

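The pointer is at y ≈ -0.008 in both views, about 27 mm short of green and trailing the knob as it should. Next I push open by 50 mm, easing off at the end.

```bash
python3 -m handwheel '[{"delta_pos":[-5,0,0],"yaw":0},{"delta_pos":[-11,0,0],"yaw":0},{"delta_pos":[-17,0,0],"yaw":0},{"delta_pos":[-23,0,0],"yaw":0},{"delta_pos":[-28,0,0],"yaw":0},{"delta_pos":[-33,0,0],"yaw":0},{"delta_pos":[-37,0,0],"yaw":0},{"delta_pos":[-41,0,0],"yaw":0},{"delta_pos":[-44,0,0],"yaw":0},{"delta_pos":[-47,0,0],"yaw":0},{"delta_pos":[-49,0,0],"yaw":0},{"delta_pos":[-50,0,0],"yaw":0}]'
python3 -m handwheel '[{"delta_pos":[0,0,0],"yaw":0},{"delta_pos":[0,0,0],"yaw":0},{"delta_pos":[0,0,0],"yaw":0},{"delta_pos":[0,0,0],"yaw":0}]'
python3 look.py d2
```

```text
time: 6.25
tool_pos: [0.5337, 0.031, 0.0574]
ee_rot: [-1.571, -0.0, -1.57]
wrist_force: [-2.3, -1.4, -1.8]
width: 0.0259
time: 6.65
tool_pos: [0.5337, 0.0311, 0.0574]
ee_rot: [-1.571, 0.001, -1.57]
wrist_force: [-2.0, -0.5, -1.9]
width: 0.0254
side [245 285  18   5  52] centroid [0.5762 0.0179 0.04  ] tip [0.5885 0.0189 0.04  ]
```

View pics/d2.png

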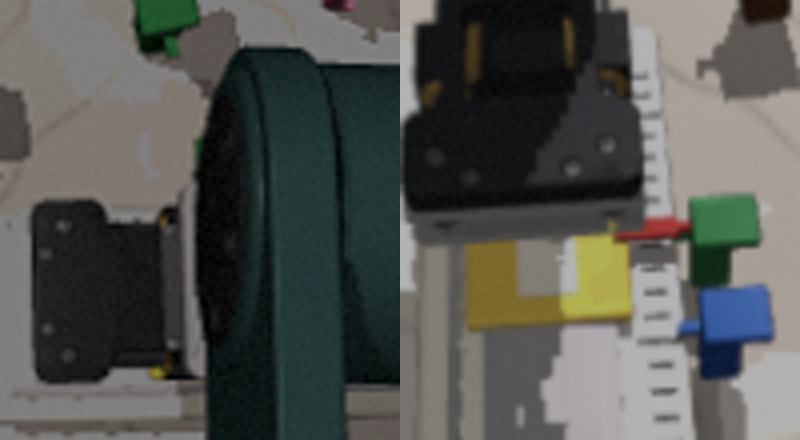

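The side view shows the pointer at (690,228) in the crop lined up with the green clip's nub, y 0.0185 against 0.0185-0.019. I'll let go and lift straight up.

```bash
python3 -m handwheel '[{"delta_pos":[0,0,0],"yaw":0},{"delta_pos":[0,0,0],"yaw":0},{"delta_pos":[0,0,0],"yaw":0},{"delta_pos":[0,0,0],"yaw":0},{"delta_pos":[0,0,0],"yaw":0},{"delta_pos":[0,0,0],"yaw":0},{"delta_pos":[0,0,0],"yaw":0},{"delta_pos":[0,0,0],"yaw":0}]' 0
python3 -m handwheel '[{"delta_pos":[0,-15,0],"yaw":0},{"delta_pos":[0,-35,0],"yaw":0},{"delta_pos":[0,-60,0],"yaw":0},{"delta_pos":[0,-90,0],"yaw":0},{"delta_pos":[0,-120,0],"yaw":0},{"delta_pos":[0,-150,0],"yaw":0},{"delta_pos":[30,-160,-30],"yaw":0},{"delta_pos":[60,-160,-60],"yaw":0},{"delta_pos":[90,-160,-90],"yaw":0},{"delta_pos":[120,-160,-120],"yaw":0},{"delta_pos":[150,-160,-150],"yaw":0},{"delta_pos":[150,-160,-150],"yaw":0}]'
python3 look.py d3
```

```text
time: 7.55
tool_pos: [0.5338, 0.0308, 0.0575]
ee_rot: [-1.571, -0.0, -1.57]
wrist_force: [-0.4, 0.7, -0.3]
width: 0.0862
time: 8.75
tool_pos: [0.3815, -0.1219, 0.2179]
ee_rot: [-1.571, -0.002, -1.576]
wrist_force: [-0.8, 0.5, 0.1]
width: 0.0942
top [343 198   5  15  50] centroid [0.5728 0.0185 0.04  ] tip [0.5872 0.0187 0.04  ]
side [244 285  19   5  72] centroid [0.573  0.0186 0.04  ] tip [0.5885 0.0189 0.04  ]
```

View pics/d3.png

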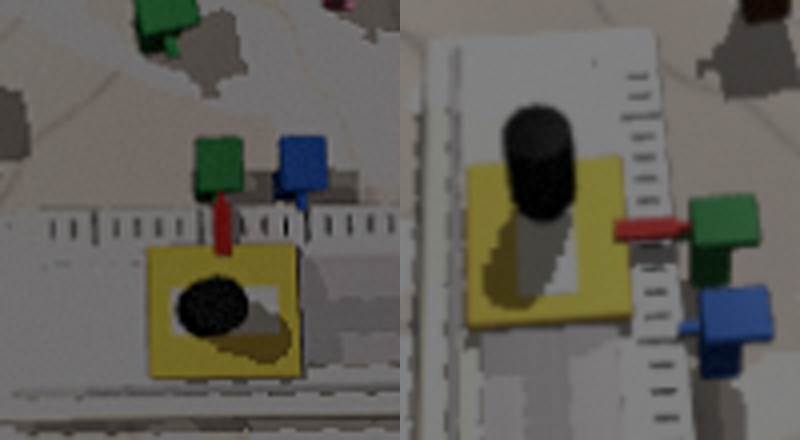

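Both views show the pointer on the green marker. I'll check the knob's lead and the bowl, then hand in.

Run:
```python
from h import *
import pickle
a0,_=pickle.load(open('s0.pkl','rb'));a=snap('top')
for s,r in((a0,(310,345)),(a,(325,365))):
    h=cv2.cvtColor(s['image'],cv2.COLOR_RGB2HSV)[210:245,r[0]:r[1]]
    ys,xs=np.where(h[...,2]<28); p=(xs.mean()+r[0],ys.mean()+210); print('knob',np.round(p,1),onz(s,p,.09).round(4))
d=cv2.absdiff(a0['image'],a['image'])[195:265,105:175];print('bowl diff mean',d.mean(),d.max())
o=robot.get_obs();print(o['time'],np.abs(o['qvel']).max())
robot.close_job()
```

```text
knob [329.2 226.5] [0.532  0.0575 0.09  ]
knob [342.8 226.4] [0.5318 0.0339 0.09  ]
bowl diff mean 1.5158503401360544 7
8.9 0.028457856069110818
the job is handed in; nothing more can be done
```

The slide is set with its red pointer at the small green marker and the knob's play taken up in the opening direction. I let go and handed the job in at 8.9 s of the 32 s allowed.

I gripped the knob and drew the slide back until the pointer was about 27 mm short of the green marker. Then I pushed it open by 50 mm, released, lifted clear and moved the arm away.

Last checks:
- **Pointer:** it stands at y ≈ 0.0187 m in both views, against about 0.0185–0.019 m for the marker. That is within about 1 mm; the limit is 10 mm.
- **Knob:** it leads the pointer by about 12–15 mm towards open; at least 6 mm is needed. The gripper's own reading puts the lead at 12 mm, and the picture says 15 mm, so the two disagree by about 3 mm.
- **Bowl:** there was no visible change between the first and last top pictures.
- **Forces:** the wrist force readings stayed below about 3 N.

No check failed.

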